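Draw the tile tray out of the drying rack with the pull hook

TASK

Take the pull hook off its wooden rest, drop its tip through the eye on the front of the tray of test tiles, and draw the tray out of the drying rack until you feel it press firmly but gently against the stop blocks. The glazed tiles must stay standing and the eye is weak, so do not jerk or force it, and touch the tray with nothing but the hook. Then unhook, leave the tray against the stop, lay the hook back level on its rest as it lay before and let go; leave the jar and the cup alone.

Things in the scene. Friction and masses are not known exactly. Their poses are not given: they have to be found in the camera images.
- hook: Pull hook, 110 g: wooden handle 100 mm long (x from -53 to +47 mm), 22 mm wide (y), 20 mm high (z), origin on its axis near the middle. From its +x end a 7 mm steel rod runs on to 110 mm from the origin, bends down (-z) for 46 mm and ends turned slightly back. Starts level on the rest, bend down, origin 76 mm above the bench; x points the way the rod points.
- hook_tip (a point): Centre of the round end of the hook's rod: 105 mm ahead of the hook's origin (x) and 52 mm below it; the rod's very bottom is 3.5 mm lower.
- rest: Wooden tool rest, fixed: foot 110 x 60 x 10 mm, on it an upright rib 76 mm long (x) and only 16 mm wide (y), whose flat top, 66 mm above the bench, carries the hook's handle. Origin under the middle of the foot, on the bench. The hook starts within 4 mm of the rib's middle, along the rib.
- rack: Fixed drying rack: aluminium floor 270 mm long (x from -130 to +140 mm), its top 10 mm above the bench; side guides 35 mm high, 156 mm apart; four posts and a slatted roof 155 mm high over the far part (x from +25 to +140 mm). Origin on the bench at mid-width; x points into the rack, away from the robot: the tray is drawn out along -x.
- tray: Loose dark steel tray, 100 mm long (x), 150 mm wide (y), on the rack's floor between the guides (3 mm play each side), carrying three tiles; about 0.55 kg in all, sliding friction about 3 to 8 N, varying. Front wall 35 mm high, other walls 18 mm. Origin under the middle of the front wall's outer face; x points into the rack.
- eye (a point): Middle of the eye welded on the tray's front, 22 mm ahead of the front wall and 28 mm above the tray's underside: a level steel ring, hole 17 mm wide, bar 6 mm thick, to be hooked from above. There are 28 mm between the middle of the ring and the rack's floor. Pulls or pushes of more than 20 N bend it.
- stop: Adjustable stop: two rigid steel blocks (face: stop_face; 30 mm wide, 35 mm high, middles 58 mm left and right of centre, 86 mm apart, a 4 mm low flat bar between) clamped to brass strips on the guides. They may be clamped anywhere within 20 mm either way of this origin along x, different each time and not told: find by feel or sight. Origin midway on the rack floor; axes as the rack
- tile_a: L-shaped loose test tile standing in the tray, foot 34 x 32 x 6 mm, upright 56 mm high, 35 g; origin under its foot, z up.
- tile_b: As tile_a, the second tile.
- tile_c: As tile_a, the third tile.
- jar: Glaze jar with a lid, 68 mm across, 100 mm high, standing on the bench on the other side of the rack from the rest; bystander. Origin under it.
- cup: White cup, 72 mm across, 70 mm high; bystander. Origin under it.

How it is judged:
By the outcome, as a careful person would: the job done as asked, in the order asked, and still so for the second after the job is handed in, with the robot touching nothing.
It also fails if it takes over 64 s, if anything falls off the work surface, if the arm or the gripper's body presses on something with over 40 N, if the wrist force passes 120 N, or if a joint passes its speed limit or range.

ROBOT

A 6-joint arm with a two-finger parallel gripper is mounted at the origin on the work surface. World frame = base frame: x ahead of the robot, y to its left, z up, the work surface at z = 0. Lengths are in m, angles in degrees, forces in N, time in s.
With the tool pointing down it reaches from about 0.4 to 0.825 m from the base axis. Payload 7 kg.
Tool frame: the origin (TCP) lies on the front face of the gripper's body, between the roots of the fingers; the fingertips stand 66 mm ahead of it and the grasp point (between the pads) lies 47 mm ahead of it; z points along the fingers, y is the line along which they close (so a half turn about z gives the same grasp; the last joint's range is limited). The gripper opens to 88 mm and grips with 3 to 60 N. Pads are 19 mm wide; open, the fingers measure 130 mm over their backs; the gripper's body (78 mm by 193 mm) begins 47 mm behind the grasp point.
Start: joints at [-49.269, 20.546, 0.682, 0, -70.136, -16.507], TCP at [0.277, -0.616, 0.292] pointing down, gripper open.
Joint ranges: [-176.03, 176.03], [-82.01, 121.73], [-58.28, 71.71], [-173.87, 95.51], [-174.79, -0.11], [-173.66, 173.66]. Speed limits (degrees/s): [136.94, 136.94, 172.46, 180, 180, 180].

INTERFACE

Orientations are given as [roll, pitch, yaw] about the fixed x, y, z axes, in that order (R = Rz(yaw) Ry(pitch) Rx(roll)).
In Python, from plant import ctrl gives the robot as it stands.
- The arm moves only by the tool send_rows, never from a script. Its argument "deltas" is a list of rows, each a list of 2 entries, a list of its own where there are three numbers: the shift along the tool's x, y, z each as a share of 800 mm, from -1 to 1, then the turn about the tool's z as a share of 90 degrees, from -1 to 1. A call has exactly 5 rows; each row is the pose to reach, as a shift and turn from the pose commanded when the call began, along the tool's axes at that moment; what a row does not reach only later rows make up. A row lasts 1/12 s, in which the tool goes at most 41.7 mm and 7.16 degrees, less where a joint would pass 70% of its speed; a pose out of reach is approached as far as the arm can. A call with a number of a shift or a turn outside -1 to 1 is refused whole. A call with a gripper value outside its range is refused whole. "gripper" is the opening, from 0 (shut) to 1 (fully open), set as the call begins (left out, the last holds). The fingers move at their own pace and stop on an object; the grip force is fixed at half the most. Time passes only in rows, so rows that repeat a pose let the fingers close, or fill a call up. It gives the time, the measured TCP pose, the force, the opening and the grip force at its end, in the units of the state.
- ctrl.get_obs(): the state, without advancing time (a new reading comes with each control period).
- ctrl.snapshot(name): name is "side" or "top"; returns a dict with "color" (480x640x3 uint8, red, green, blue), "vertical_fov" (degrees; the focal length in pixels is half the picture's height over the tangent of half this angle, whatever the lens; pixels are square), "cx", "cy" (the principal point, pixels), "rvec" (rotation vector, rad) and "tvec" (3), from world to camera coordinates, as OpenCV has them. Camera axes: x right, y down, z forward; pixel columns grow to the right and rows downward; lengths in m; the calibration is good to about 2 mm. A picture is of the moment at which its call begins. There is no depth.
- ctrl.close_job(): hands the job in; it is judged then, once.
Trained networks look in a picture, given as the dict that the camera call returned (one of the last four; its "shot" number tells which), for a name from the list of things; names that differ only in an ending like _2 or _b are one class to them, and where a whole thing is asked for, a point or a joint stands for the part that bears it (a point fixed in the world has none). Each returns a list of dicts, best first, with "conf" (0 to 1); they miss things now and then, are a little off and sometimes report something else, mostly with a low value. They report only what shows in the picture. A call takes as long as a camera call.
- ctrl.boxes_of(picture, thing): "xy" ([column, row] as shares, 0 to 1, of the picture: columns of its width, rows of its height, amid what is visible of it).
- ctrl.cut_out(picture, thing): "pixels" (480x640 bool, what is visible of it) and "xy" ([column, row] as shares, 0 to 1, of the picture: columns of its width, rows of its height, amid what is visible of it).
The state is a dict: "clock": time; "joint_pos": joint angles; "qvel": joint speeds; "tau": joint torques, N m; "tool_pos": TCP position; "orientation": TCP orientation; "force": force on the tool from outside, world axes, zero at the start; "moment": the same for the moment, N m; "opening": finger opening in m; "gripper_force": force on a finger pad.
Only numpy, scipy, OpenCV 4.12 (cv2) and the standard library are available. Lean on these libraries where they do the work, as an engineer would, in place of code of your own. Each camera call takes 0.05 s, during which the arm holds its last target. There are 200 camera calls.

## Working session

There is one attempt and no reset: what is moved stays moved. The work goes in short steps, Python scripts to look and compute and a tool call to move; the robot and the scene stay as the last step left them, time stands still between calls to the robot, and variables do not carry over. Pictures are saved under pics/ and viewed, at most 10 in all, crops included, and the job is handed in when it is done.

Besides the shell and the picture viewer there is one more tool, called after "Call:" in YAML: its name, and indented under it one key for each argument. send_rows: Moves the arm, as the interface text tells. Shift numbers are shares of 800 mm and turn numbers shares of 90 degrees, none past 1 either way. Its arguments: {"type":"object","properties":{"deltas":{"type":"array","items":{"type":"array"}},"gripper":{"type":"number"}},"required":["deltas"]}

```bash
mkdir -p pics
cat > h.py <<'E'
import numpy as np, cv2
from plant import ctrl
def cam(p):
    f=240/np.tan(np.radians(p["vertical_fov"])/2)
    R,_=cv2.Rodrigues(np.array(p["rvec"],float)); t=np.array(p["tvec"],float)
    return f,R,t
def ray(p,u,v):
    f,R,t=cam(p); d=R.T@np.array([(u-p["cx"])/f,(v-p["cy"])/f,1]); return -R.T@t,d
def at_z(p,u,v,z):
    o,d=ray(p,u,v); return o+d*(z-o[2])/d[2]
def proj(p,X):
    f,R,t=cam(p); c=R@np.array(X,float)+t; return [p["cx"]+f*c[0]/c[2],p["cy"]+f*c[1]/c[2]]
def tri(pp,uv):
    A=np.zeros((3,3));b=np.zeros(3)
    for p,(u,v) in zip(pp,uv):
        o,d=ray(p,u,v);d/=np.linalg.norm(d);M=np.eye(3)-np.outer(d,d);A+=M;b+=M@o
    return np.linalg.solve(A,b)
def save(p,n): cv2.imwrite(f"pics/{n}.png",p["color"][:,:,::-1])
E
python3 - <<'E'
from h import *
np.set_printoptions(precision=4,suppress=True)
print(ctrl.get_obs())
P={n:ctrl.snapshot(n) for n in("side","top")}
for n,p in P.items():
    save(p,n+"0"); f,R,t=cam(p); print(n,f,p["cx"],p["cy"],-R.T@t,R[2])
    print([k for k in p])
    for th in ["hook","hook_tip","rest","rack","tray","eye","stop","tile_a","jar","cup"]:
        print(n,th,[(np.round(np.array(d["xy"])*[640,480],1).tolist(),round(d["conf"],2)) for d in ctrl.boxes_of(p,th)][:4])
E
```

```text
{'clock': 0.0, 'joint_pos': array([-49.268 ,  20.5926,   0.6346,  -0.0193, -70.1348, -16.5072]), 'qvel': array([ 0.0281,  0.0163, -0.0699, -0.023 , -0.0062, -0.1   ]), 'tau': array([ -0.0008, -58.2717,  29.3037,   6.9968,   0.0068,  -0.0001]), 'tool_pos': array([ 0.2768, -0.6152,  0.2912]), 'orientation': array([ 179.9059,   -0.009 , -155.7817]), 'force': array([-0.6589, -0.2616, -0.0031]), 'moment': array([-0.0347, -0.0009, -0.005 ]), 'gripper_force': 0.0, 'opening': 0.08786165769494568}
side 574.634731551756 314.2742069085726 244.6896335832411 [0.3389 0.6666 0.9217] [ 0.2376 -0.6013 -0.7629]
['color', 'vertical_fov', 'cx', 'cy', 'rvec', 'tvec', 'shot']
side hook [([397.8, 158.2], 0.77)]
side hook_tip [([399.4, 157.5], 0.75)]
side rest [([400.7, 183.4], 0.81)]
side rack [([263.9, 272.9], 0.8)]
side tray [([247.2, 263.2], 0.72)]
side eye [([251.4, 262.6], 0.59), ([399.1, 180.9], 0.22)]
side stop [([304.2, 283.5], 0.96)]
side tile_a [([242.5, 238.9], 0.82), ([224.6, 267.6], 0.6), ([236.0, 252.1], 0.59), ([261.5, 268.1], 0.55)]
side jar [([313.4, 415.5], 0.69)]
side cup []
top 506.7657599935483 328.59336873545806 234.46462406659182 [ 0.4438 -0.004   1.0219] [ 0.1863 -0.0009 -0.9825]
['color', 'vertical_fov', 'cx', 'cy', 'rvec', 'tvec', 'shot']
top hook [([490.2, 286.2], 0.8)]
top hook_tip [([490.9, 288.8], 0.79)]
top rest [([473.0, 297.3], 0.77)]
top rack [([292.8, 204.9], 0.68)]
top tray [([302.2, 190.2], 0.77), ([293.8, 203.9], 0.55), ([490.6, 287.8], 0.23)]
top eye [([300.0, 188.8], 0.93)]
top stop [([289.0, 249.7], 0.87)]
top tile_a [([302.8, 178.3], 0.65), ([283.6, 171.6], 0.65)]
top jar [([161.4, 311.6], 0.96)]
top cup [([191.9, 197.0], 0.88)]
```

View pics/side0.png

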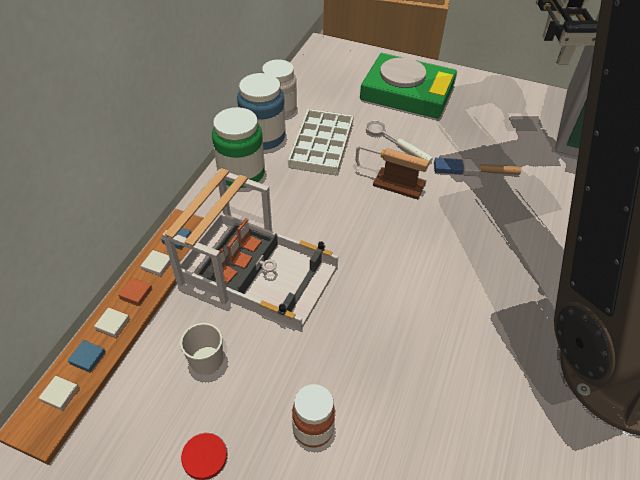

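View pics/top0.png

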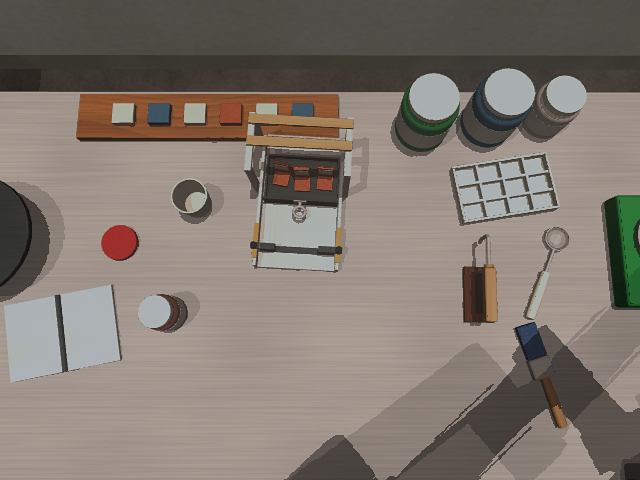

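The side view shows the hook on its rest at about (400,160) and the eye ring at about (269,265). In the top view the handle runs from (491,266) to (490,322), the rod reaches (488,236), and the eye is at about (300,211). Zooming in for exact pixels.

Run:
```python
from h import *
np.set_printoptions(precision=4,suppress=True)
a=cv2.imread("pics/top0.png");b=cv2.imread("pics/side0.png")
def crop(im,x,y,w,h): return cv2.resize(im[y:y+h,x:x+w],(400,300),interpolation=cv2.INTER_CUBIC)
m=np.vstack([np.hstack([crop(a,430,230,133,100),crop(a,240,180,133,100)]),np.hstack([crop(b,340,130,100,75),crop(b,225,220,133,100)])])
cv2.imwrite("pics/mos.png",m)
P={n:ctrl.snapshot(n) for n in("side","top")}
t=P["top"];s=P["side"]
for u,v,z in[(491,266,.086),(490,322,.086),(488,236,.079),(254,268,.01),(338,271,.01),(300,211,.038)]: print(u,v,at_z(t,u,v,z))
print("eye tri",tri([t,s],[(300,211),(269,265)]))
for n in("hook","rest","eye"):
  for k,p in P.items():
    for d in ctrl.cut_out(p,n)[:1]:
      ys,xs=np.nonzero(d["pixels"]);print(n,k,d["conf"],xs.min(),xs.max(),ys.min(),ys.max(),len(xs),cv2.minAreaRect(np.c_[xs,ys].astype(np.float32)))
```

```text
491 266 [ 0.5617 -0.3066  0.086 ]
490 322 [ 0.4592 -0.2987  0.086 ]
488 236 [ 0.6198 -0.3066  0.079 ]
254 268 [0.5672 0.1448 0.01  ]
338 271 [ 0.5612 -0.0237  0.01  ]
300 211 [0.678  0.0522 0.038 ]
eye tri [0.6773 0.052  0.0372]
hook side 0.84 356 428 146 171 631 ((392.1596984863281, 158.5172119140625), (72.65681457519531, 18.217741012573242), 6.1466264724731445)
hook top 0.61 478 497 234 322 985 ((487.8575744628906, 278.0074462890625), (88.1927719116211, 15.952515602111816), 87.0262680053711)
rest side 0.59 374 425 161 197 1176 ((400.2459716796875, 179.07568359375), (49.038822174072266, 27.49703025817871), 17.10272979736328)
rest top 0.78 463 484 267 322 1077 ((472.7192077636719, 294.52838134765625), (55.726802825927734, 20.5500545501709), 87.91743469238281)
eye side 0.9 199 277 225 291 1792 ((242.79010009765625, 256.6990051269531), (68.21793365478516, 67.77742004394531), 24.145540237426758)
eye top 0.88 262 340 154 218 2583 ((300.7344970703125, 186.51380920410156), (76.10374450683594, 63.18489456176758), 3.3664603233337402)
```

View pics/mos.png

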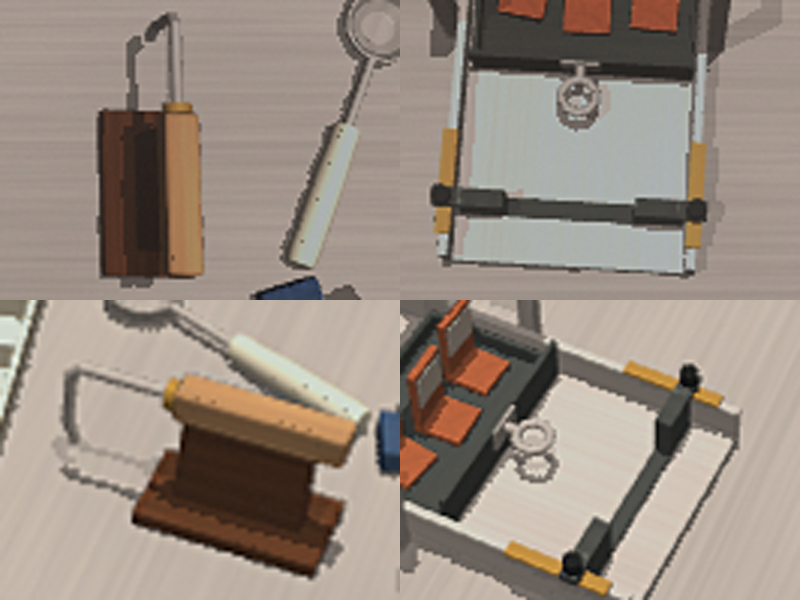

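The mosaic shows the hook rod base at top (488.8,265) and its bend at (487,236). The ring centre is at top (299.2,211.2) and side (269.5,264.9). The stop blocks' tray-side top edges are near top (266.6,242.5) and (326.4,246.2). Next I fit the poses.

```bash
cat >> h.py <<'E'
from scipy.optimize import minimize
def hookmodel(p,x,y,z,yaw,sc=4):
    m=np.zeros((480*sc,640*sc),np.uint8);c,s=np.cos(yaw),np.sin(yaw)
    W=lambda a:[np.array(proj(p,[x+c*q[0]-s*q[1],y+s*q[0]+c*q[1],z+q[2]]))*sc for q in a]
    B=[(i,j,k) for i in(-.053,.047) for j in(-.011,.011) for k in(-.01,.01)]
    cv2.fillConvexPoly(m,cv2.convexHull(np.array(W(B),np.float32)).astype(np.int32),1)
    r=np.array(W([(.047,0,0),(.106,0,0),(.110,0,-.004),(.110,0,-.046),(.105,0,-.052)]),np.int32)
    cv2.polylines(m,[r],False,1,int(round(.007*cam(p)[0]/.93*sc)))
    return cv2.resize(m.astype(np.float32),(640,480),interpolation=cv2.INTER_AREA)
def fithook(P,masks,x0):
    def cost(v): return sum(np.abs(hookmodel(p,v[0]/1e3,v[1]/1e3,.076,v[2]/57.3)-m).sum() for p,m in zip(P,masks))
    return minimize(cost,x0,method="Nelder-Mead",options=dict(initial_simplex=np.array(x0)+np.array([[0,0,0],[8,0,0],[0,8,0],[0,0,5]]),xatol=.05))
E
python3 - <<'E'
from h import *
np.set_printoptions(precision=4,suppress=True)
P=[ctrl.snapshot(n) for n in("top","side")];t,s=P
M=[ctrl.cut_out(p,"hook")[0]["pixels"].astype(np.float32) for p in P]
for sel in([0],[1],[0,1]):
    r=fithook([P[i] for i in sel],[M[i] for i in sel],[511,-302,-2]);print(sel,r.x,r.fun)
a=tri(P,[(488.8,265),(382.5,153.7)]);b=tri(P,[(487.3,236.5),(359.5,148.5)]);print("rod",a,b)
print("eye",tri(P,[(299.2,211.2),(269.5,264.9)]))
print("stop faces",at_z(t,266.6,242.5,.045),at_z(t,326.4,246.2,.045))
# side edges/guides, mosaic pixel -> image
q=lambda u,v:(240+(u-400)/3.008,180+v/3.008)
for (u,v),z in[((465,70),.045),((447,260),.045),((703,60),.045),((692,270),.045),((472,66),.045),((692,76),.045)]: print(u,v,at_z(t,*q(u,v),z))
sq=lambda u,v:(225+(u-400)/3.008,220+(v-300)/3.008)
print("side stop tops", at_z(s,*sq(663,399),.045),at_z(s,*sq(580,545),.045))
E
```

```text
[0] [ 512.8753 -304.6465   -1.0904] 126.375
[1] [ 513.3237 -305.6706   -2.843 ] 172.875
[0, 1] [ 513.0255 -304.6989   -1.7628] 311.375
rod [ 0.5641 -0.3063  0.0751] [ 0.6191 -0.3081  0.0706]
eye [0.6759 0.0534 0.04  ]
stop faces [0.6131 0.1164 0.045 ] [ 0.6058 -0.0006  0.045 ]
465 70 [0.6921 0.1281 0.045 ]
447 260 [0.566  0.1366 0.045 ]
703 60 [ 0.699 -0.029  0.045]
692 270 [ 0.5595 -0.0213  0.045 ]
472 66 [0.6948 0.1236 0.045 ]
692 76 [ 0.6881 -0.0217  0.045 ]
side stop tops [ 0.6073 -0.0032  0.045 ] [0.61   0.1236 0.045 ]
```

```bash
cat >> h.py <<'E'
def to(x,y,z,yaw,pose=None):
    o=ctrl.get_obs() if pose is None else None
    p,r=(o["tool_pos"],o["orientation"][2]) if pose is None else (pose[:3],pose[3])
    c,s=np.cos(np.radians(r)),np.sin(np.radians(r)); d=np.array([x,y,z])-p
    sh=np.array([c*d[0]+s*d[1],s*d[0]-c*d[1],-d[2]])/.8
    tn=-((yaw-r+180)%360-180)/90
    print("dist mm",round(np.linalg.norm(d)*1e3),"shares",sh.round(4).tolist(),"turn",round(tn,4),"| at",np.round(p,4),round(r,2))
E
python3 - <<'E'
from h import *
p0=(0.277,-0.616,0.292,-155.78)
to(.381,-.479,.25,-181.8,p0)
to(.513,-.3047,.20,-181.8,(.381,-.479,.25,-181.8))
E
```

```text
dist mm 177 shares [-0.1888, 0.1028, 0.0525] turn 0.2891 | at [ 0.277 -0.616  0.292] -155.78
dist mm 224 shares [-0.1581, 0.223, 0.0625] turn -0.0 | at [ 0.381 -0.479  0.25 ] -181.8
```

Call:
send_rows:
  deltas:
    - [[-0.0378,0.0206,0.0105],0.058]
    - [[-0.0755,0.0411,0.021],0.116]
    - [[-0.1133,0.0617,0.0315],0.174]
    - [[-0.151,0.0822,0.042],0.232]
    - [[-0.1888,0.1028,0.0525],0.289]
  gripper: 1

```text
clock: 2.12
tool_pos: [0.3815, -0.4773, 0.2499]
orientation: [-180.0, 0.0, 177.9]
force: [1.5, -0.3, 0.2]
opening: 0.0877
gripper_force: 0.0
```

Call:
send_rows:
  deltas:
    - [[-0.029,0.041,0.0115],0]
    - [[-0.058,0.082,0.023],0]
    - [[-0.087,0.123,0.0345],0]
    - [[-0.116,0.164,0.046],0]
    - [[-0.145,0.2045,0.0573],0]

```text
clock: 2.53
tool_pos: [0.5029, -0.3169, 0.2042]
orientation: [-180.0, 0.0, 178.2]
force: [0.4, -1.3, 0.6]
opening: 0.0877
gripper_force: 0.0
```

Call:
send_rows:
  deltas:
    - [[-0.0065,0.009,0.0026],0]
    - [[-0.0131,0.0185,0.0052],0]
    - [[-0.0131,0.0185,0.0052],0]
    - [[-0.0131,0.0185,0.0052],0]
    - [[-0.0131,0.0185,0.0052],0]

```text
clock: 2.95
tool_pos: [0.5124, -0.3051, 0.2005]
orientation: [-180.0, 0.0, 178.2]
force: [-0.8, -1.4, 0.4]
opening: 0.0874
gripper_force: 0.0
```

Run:
```python
from h import *
np.set_printoptions(precision=4,suppress=True)
o=ctrl.get_obs();print(o["clock"],o["orientation"],o["force"],o["joint_pos"])
to(.513,-.3047,.122,-181.8)
t=ctrl.snapshot("top");c=t["color"][210:345,420:600][:,:,::-1];cv2.imwrite("pics/c1.png",cv2.resize(c,(720,540),interpolation=cv2.INTER_CUBIC))
```

```text
2.95 [-179.9886    0.0163  178.1593] [-0.8489 -1.4091  0.3808] [-12.0046  17.4652 -16.6112   0.0101 -55.9055 -79.8418]
dist mm 79 shares [-0.0007, 0.0005, 0.0981] turn -0.0005 | at [ 0.5124 -0.3051  0.2005] 178.16
```

Call:
send_rows:
  deltas:
    - [[-0.0003,0.0003,0.025],0]
    - [[-0.0007,0.0005,0.05],0]
    - [[-0.0007,0.0005,0.075],0]
    - [[-0.0007,0.0005,0.092],0]
    - [[-0.0007,0.0005,0.0981],0]

```text
clock: 3.42
tool_pos: [0.5118, -0.3046, 0.1197]
orientation: [180.0, -0.2, 178.1]
force: [-0.7, -0.1, 0.8]
opening: 0.0877
gripper_force: 0.0
```

Call:
send_rows:
  deltas:
    - [[0,0,0],0]
    - [[0,0,0],0]
    - [[0,0,0],0]
    - [[0,0,0],0]
    - [[0,0,0],0]
  gripper: 0.45

```text
clock: 3.83
tool_pos: [0.5139, -0.304, 0.1227]
orientation: [-180.0, 0.1, 178.2]
force: [0.3, -0.6, -0.5]
opening: 0.0598
gripper_force: 0.0
```

Run:
```python
from h import *
np.set_printoptions(precision=4,suppress=True)
o=ctrl.get_obs();print(o["clock"],o["tool_pos"],o["orientation"],o["force"],o["opening"])
P=[ctrl.snapshot(n) for n in("top","side")]
C=[cv2.resize(P[0]["color"][215:330,410:563],(400,300)),cv2.resize(P[1]["color"][110:215,330:470],(400,300))]
cv2.imwrite("pics/c2.png",np.hstack(C)[:,:,::-1])
```

```text
3.8333 [ 0.5139 -0.304   0.1227] [-179.9808    0.0925  178.2164] [ 0.3158 -0.5637 -0.4697] 0.05975861411746163
```

View pics/c2.png

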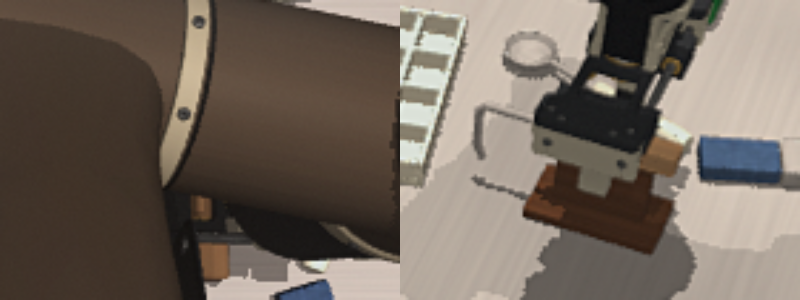

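The side crop shows the fingers straddling the handle and rib correctly, while the arm hides the top view. Closing now.

Call:
send_rows:
  deltas:
    - [[0,0,0],0]
    - [[0,0,0],0]
    - [[0,0,0],0]
    - [[0,0,0],0]
    - [[0,0,0],0]
  gripper: 0.25

```text
clock: 4.35
tool_pos: [0.5135, -0.3038, 0.1216]
orientation: [180.0, -0.0, 178.2]
force: [-0.5, -0.9, -0.2]
opening: 0.023
gripper_force: 0.2
```

Call:
send_rows:
  deltas:
    - [[0,0,0],0]
    - [[0,0,0],0]
    - [[0,0,0],0]
    - [[0,0,0],0]
    - [[0,0,0],0]
  gripper: 0

```text
clock: 4.77
tool_pos: [0.5135, -0.3038, 0.1216]
orientation: [180.0, -0.0, 178.2]
force: [0.6, -0.2, -0.7]
opening: 0.0215
gripper_force: 30.0
```

Call:
send_rows:
  deltas:
    - [[0,0,-0.01],0]
    - [[0,0,-0.025],0]
    - [[0,0,-0.05],0]
    - [[0,0,-0.09],0]
    - [[0,0,-0.1],0]

```text
clock: 5.18
tool_pos: [0.5151, -0.3046, 0.2067]
orientation: [-179.9, 0.3, 178.3]
force: [1.2, -0.1, -0.1]
opening: 0.0219
gripper_force: 30.0
```

Run:
```python
from h import *
np.set_printoptions(precision=4,suppress=True)
o=ctrl.get_obs();print(o["clock"],o["tool_pos"],o["orientation"],o["force"],o["opening"],o["gripper_force"])
P=[ctrl.snapshot(n) for n in("top","side")]
for p in P:
  for d in ctrl.cut_out(p,"hook")[:1]: print(d["conf"],d["pixels"].sum(),np.array(d["xy"])*[640,480])
C=[cv2.resize(P[0]["color"][200:330,390:563],(400,300)),cv2.resize(P[1]["color"][80:215,330:510],(400,300))]
cv2.imwrite("pics/c3.png",np.hstack(C)[:,:,::-1])
```

```text
5.1833 [ 0.5151 -0.3046  0.2067] [-179.8646    0.2966  178.2647] [ 1.1922 -0.0754 -0.1222] 0.02192554004310645 29.997569024562836
0.7 76 [509.12  312.912]
0.62 251 [423.488 129.408]
```

View pics/c3.png

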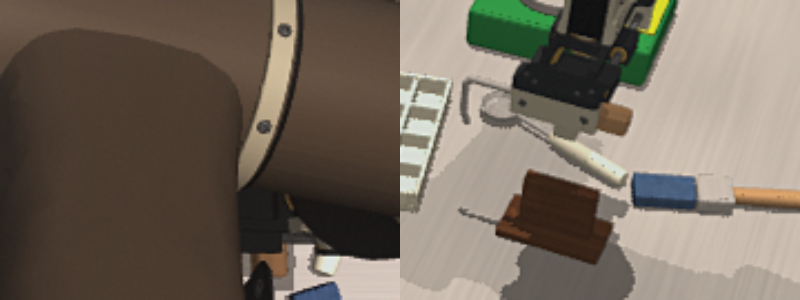

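The side crop shows the hook lifted level with the rod forward. Moving it above the eye.

Run:
```python
from h import *
p=(.5142,-.3046,.2015,178.2)
to(.5420,-.122,.2015,177.,p)
to(.5697,.0583,.2015,177.,(.5420,-.122,.2015,177.))
```

```text
dist mm 185 shares [-0.0276, 0.2292, -0.0] turn 0.0133 | at [ 0.5142 -0.3046  0.2015] 178.2
dist mm 182 shares [-0.0228, 0.2269, -0.0] turn -0.0 | at [ 0.542  -0.122   0.2015] 177.0
```

Call:
send_rows:
  deltas:
    - [[-0.0035,0.03,0],0.003]
    - [[-0.009,0.075,0],0.006]
    - [[-0.015,0.125,0],0.01]
    - [[-0.021,0.177,0],0.0133]
    - [[-0.0276,0.2292,0],0.0133]

```text
clock: 5.8
tool_pos: [0.5402, -0.1204, 0.2002]
orientation: [-180.0, -0.2, 176.9]
force: [0.9, -0.0, -1.3]
opening: 0.0219
gripper_force: 30.0
```

Call:
send_rows:
  deltas:
    - [[-0.005,0.052,0],0]
    - [[-0.0102,0.102,0],0]
    - [[-0.0152,0.152,0],0]
    - [[-0.02,0.198,0],0]
    - [[-0.0228,0.2269,0],0]

```text
clock: 6.22
tool_pos: [0.5685, 0.0615, 0.2003]
orientation: [-180.0, -0.1, 177.1]
force: [-0.7, -0.4, -1.4]
opening: 0.0218
gripper_force: 30.0
```

Call:
send_rows:
  deltas:
    - [[0,0,0.008],0]
    - [[0,0,0.02],0]
    - [[0,0,0.03],0]
    - [[0,0,0.036],0]
    - [[0,0,0.038],0]

```text
clock: 6.63
tool_pos: [0.5678, 0.0572, 0.1694]
orientation: [-179.9, -0.2, 176.9]
force: [0.1, 0.5, -1.1]
opening: 0.0218
gripper_force: 30.0
```

Run:
```python
from h import *
np.set_printoptions(precision=4,suppress=True)
o=ctrl.get_obs();print(o["clock"],o["tool_pos"],o["orientation"],o["force"],o["opening"],o["gripper_force"])
P=[ctrl.snapshot(n) for n in("top","side")]
r=np.radians(o["orientation"][2]-180);T=o["tool_pos"]
for p in P:
  w=lambda x,z:proj(p,T+np.array([np.cos(r)*x-.0005,np.sin(r)*x,-.0456+z]))
  print("pred tip",w(.105,-.052),"bend",w(.11,0),"eye", proj(p,[.6765,.0527,.038]))
for p in P:
  for th in("hook","hook_tip","eye"): print(th,[(np.round(np.array(d["xy"])*[640,480],1),round(d["conf"],2)) for d in ctrl.boxes_of(p,th)][:2])
C=[cv2.resize(P[0]["color"][150:270,230:390],(400,300),interpolation=2),cv2.resize(P[1]["color"][200:305,215:355],(400,300),interpolation=2)]
cv2.imwrite("pics/c4.png",np.hstack(C)[:,:,::-1])
```

```text
6.6333 [0.5678 0.0572 0.1694] [-179.9283   -0.1622  176.934 ] [ 0.1436  0.5181 -1.1163] 0.02177652782110599 29.997184574604034
pred tip [np.float64(299.3162747659331), np.float64(209.88215698072872)] bend [np.float64(297.90251008860747), np.float64(200.56169417219476)] eye [np.float64(299.7179390222139), np.float64(211.75066038064156)]
pred tip [np.float64(270.18832364337055), np.float64(254.2575151363895)] bend [np.float64(266.4406136909309), np.float64(235.46119928541586)] eye [np.float64(268.7743598930662), np.float64(264.97325424824726)]
hook [(array([292. , 283.6]), 0.45)]
hook_tip [(array([290.2, 279.7]), 0.59)]
eye [(array([319. , 174.2]), 0.63), (array([291.3, 284.6]), 0.3)]
hook [(array([331.9, 259.1]), 0.98)]
hook_tip [(array([339.5, 261.4]), 0.81), (array([228.6, 270. ]), 0.72)]
eye [(array([247.8, 264.6]), 0.64)]
```

View pics/c4.png

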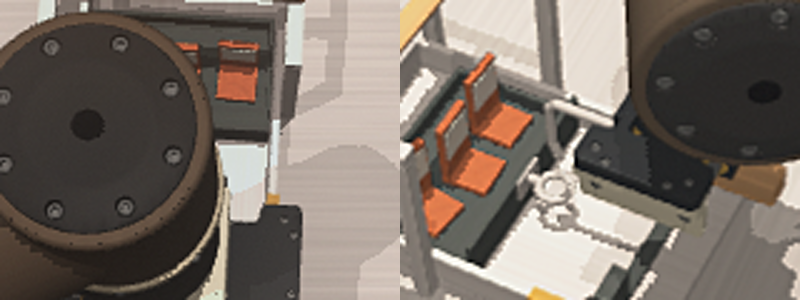

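The side crop shows the rod hanging right above the ring: tip at about (269.3,258), ring centre at about (269.2,265). That agrees with the prediction. Checking the settled pose.

Run:
```python
from h import *
to(.5697,.0583,.150,177.)
p=ctrl.snapshot("side"); to(.5697,.0583,.150,177.)
for z in(.169,.150,.121):
  w=lambda x,dz:np.round(proj(p,np.array([.5697,.0583,z])+np.array([np.cos(.0524)*x-.0005,-np.sin(.0524)*x,-.0456+dz])),1)
  print(z,w(.105,-.0555),w(.11,0))
c=p["color"][220:295,230:330][:,:,::-1]; cv2.imwrite("pics/c5.png",cv2.resize(c,(800,600),interpolation=cv2.INTER_CUBIC))
```

```text
dist mm 22 shares [-0.0008, -0.0, 0.0272] turn 0.0001 | at [0.569  0.0584 0.1717] 177.01
dist mm 22 shares [-0.001, -0.0001, 0.0271] turn 0.0001 | at [0.5689 0.0584 0.1717] 177.01
0.169 [269.1 255.7] [265.3 235.8]
0.15 [269.6 261.9] [265.8 242.5]
0.121 [270.3 271.1] [266.6 252.4]
```

View pics/c5.png

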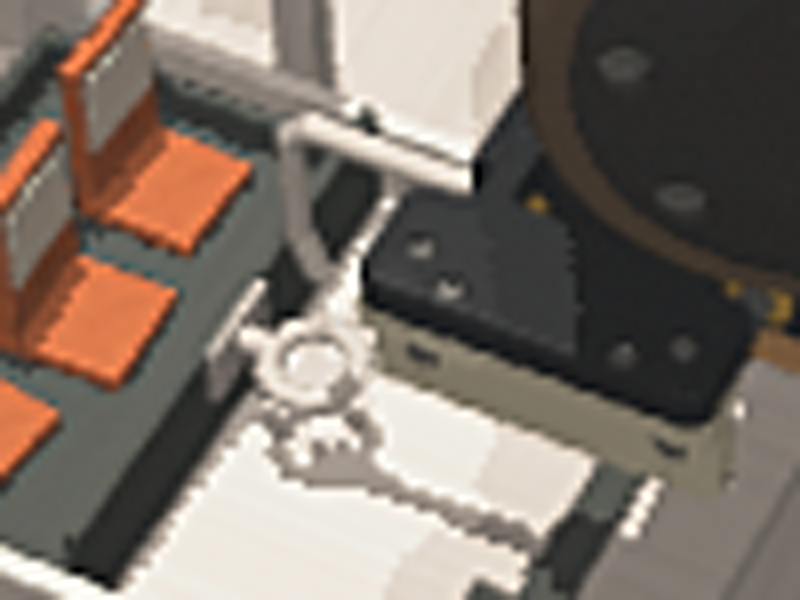

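Run:
```python
from h import *
np.set_printoptions(precision=4,suppress=True)
p=ctrl.snapshot("side")
print("eye",at_z(p,269,265.25,.038)); 
T=ctrl.get_obs()["tool_pos"];z=T[2]-.0456
print("tip",at_z(p,270.3,255,z-.052),"bend",at_z(p,267.1,236.9,z),"pred",T+[.105*.9986-.0005,-.105*.0523,0])
w=lambda x,dz,y=0:np.round(proj(p,T+np.array([np.cos(.0524)*x-.0005+y*.05,y-np.sin(.0524)*x,-.0456+dz])),1)
print(w(.105,-.052),w(.11,-.025),w(.106,0),w(.08,0))
# observed centrelines in image: vertical rod (298,190)->, horizontal rod (390,155)
print([(230+u/8,220+v/8) for u,v in((300,200),(390,155),(460,178))])
```

```text
eye [0.6758 0.0532 0.038 ]
tip [0.6704 0.0547 0.074 ] bend [0.6736 0.0557 0.126 ] pred [0.6733 0.0529 0.1716]
[269.3 253.9] [266.2 243.8] [267.4 235.7] [280.  240.4]
[(267.5, 245.0), (278.75, 239.375), (287.5, 242.25)]
```

Call:
send_rows:
  deltas:
    - [[-0.001,0,0.004],0]
    - [[-0.002,0,0.012],0]
    - [[-0.003,0,0.02],0]
    - [[-0.003,0,0.027],0]
    - [[-0.003,0,0.03],0]

```text
clock: 7.55
tool_pos: [0.5706, 0.0581, 0.1458]
orientation: [-180.0, -0.1, 177.0]
force: [-0.2, -0.1, -1.1]
opening: 0.0218
gripper_force: 30.0
```

Call:
send_rows:
  deltas:
    - [[0,0,0.003],0]
    - [[0,0,0.007],0]
    - [[0,0,0.01],0]
    - [[0,0,0.013],0]
    - [[0,0,0.014],0]

```text
clock: 7.97
tool_pos: [0.5711, 0.0583, 0.1357]
orientation: [-180.0, -0.0, 177.0]
force: [-0.5, -0.5, -0.8]
opening: 0.0219
gripper_force: 30.0
```

Run:
```python
from h import *
np.set_printoptions(precision=4,suppress=True)
p=ctrl.snapshot("side");o=ctrl.get_obs();print(o["clock"],o["tool_pos"],o["orientation"],o["force"],o["moment"])
c=p["color"][220:295,230:330][:,:,::-1]; cv2.imwrite("pics/c6.png",cv2.resize(c,(800,600),interpolation=cv2.INTER_CUBIC))
```

```text
8.0167 [0.5711 0.0583 0.1358] [-179.9929   -0.0199  177.0147] [-0.2933  0.0892 -1.2234] [-0.056   0.0096  0.0377]
```

View pics/c6.png

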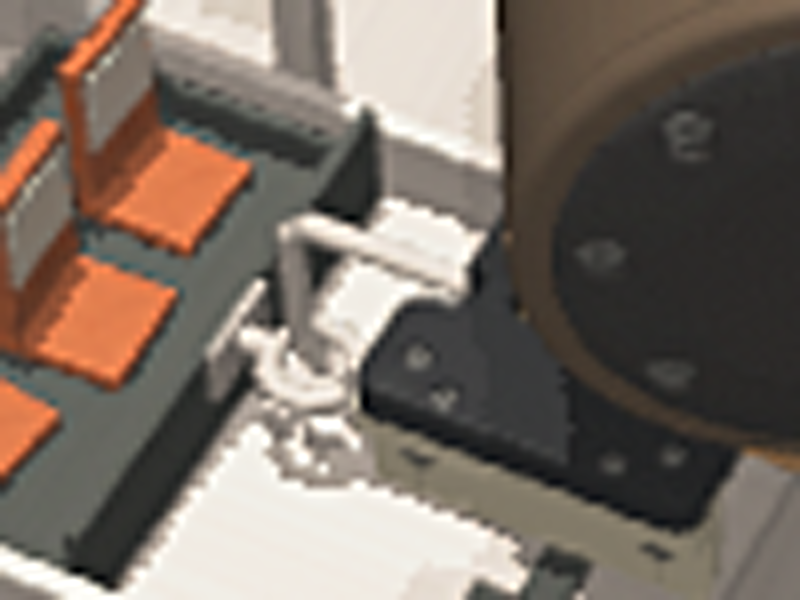

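The rod now enters the ring hole at crop (312,350), centred on the ring, with no contact force. Lowering it the rest of the way and starting to pull.

Call:
send_rows:
  deltas:
    - [[0,0,0.003],0]
    - [[0,0,0.008],0]
    - [[0,0,0.013],0]
    - [[0,0,0.017],0]
    - [[0,0,0.0195],0]

```text
clock: 8.43
tool_pos: [0.571, 0.0582, 0.1198]
orientation: [-180.0, -0.0, 177.0]
force: [-1.2, -0.4, -1.7]
opening: 0.0219
gripper_force: 30.0
```

Call:
send_rows:
  deltas:
    - [[0.0005,0,0],0]
    - [[0.001,0,0],0]
    - [[0.0018,0,0],0]
    - [[0.0026,0,0],0]
    - [[0.0034,0,0],0]

```text
clock: 8.85
tool_pos: [0.5685, 0.0585, 0.1206]
orientation: [180.0, 0.0, 177.0]
force: [-0.4, 0.3, -1.2]
opening: 0.0217
gripper_force: 30.0
```

Call:
send_rows:
  deltas:
    - [[0.001,0,0],0]
    - [[0.002,0,0],0]
    - [[0.003,0,0],0]
    - [[0.004,0,0],0]
    - [[0.005,0,0],0]

```text
clock: 9.27
tool_pos: [0.5645, 0.0587, 0.1205]
orientation: [180.0, 0.0, 177.0]
force: [0.2, 0.7, -1.4]
opening: 0.0216
gripper_force: 30.0
```

Call:
send_rows:
  deltas:
    - [[0.001,0,0],0]
    - [[0.002,0,0],0]
    - [[0.003,0,0],0]
    - [[0.004,0,0],0]
    - [[0.005,0,0],0]

```text
clock: 9.68
tool_pos: [0.5611, 0.0591, 0.1207]
orientation: [180.0, 0.1, 177.0]
force: [3.0, -0.1, -2.2]
opening: 0.0219
gripper_force: 30.0
```

Call:
send_rows:
  deltas:
    - [[0.001,0,0],0]
    - [[0.002,0,0],0]
    - [[0.003,0,0],0]
    - [[0.004,0,0],0]
    - [[0.005,0,0],0]

```text
clock: 10.1
tool_pos: [0.5566, 0.0591, 0.1206]
orientation: [180.0, 0.0, 177.0]
force: [2.2, -1.3, -1.1]
opening: 0.0217
gripper_force: 30.0
```

Call:
send_rows:
  deltas:
    - [[0.001,0,0],0]
    - [[0.002,0,0],0]
    - [[0.003,0,0],0]
    - [[0.004,0,0],0]
    - [[0.005,0,0],0]

```text
clock: 10.52
tool_pos: [0.5525, 0.0593, 0.1205]
orientation: [180.0, 0.0, 177.0]
force: [3.1, -0.4, -1.9]
opening: 0.0216
gripper_force: 30.0
```

Call:
send_rows:
  deltas:
    - [[0.0012,0,0],0]
    - [[0.0026,0,0],0]
    - [[0.0042,0,0],0]
    - [[0.0058,0,0],0]
    - [[0.0075,0,0],0]

```text
clock: 10.93
tool_pos: [0.5464, 0.0596, 0.1205]
orientation: [-180.0, -0.0, 177.0]
force: [3.5, -0.5, -0.7]
opening: 0.0218
gripper_force: 30.0
```

Call:
send_rows:
  deltas:
    - [[0.0017,0,0],0]
    - [[0.0034,0,0],0]
    - [[0.0051,0,0],0]
    - [[0.0068,0,0],0]
    - [[0.0085,0,0],0]

```text
clock: 11.35
tool_pos: [0.5396, 0.06, 0.1205]
orientation: [180.0, 0.0, 177.0]
force: [3.6, -0.1, -2.0]
opening: 0.0218
gripper_force: 30.0
```

Call:
send_rows:
  deltas:
    - [[0.0017,0,0],0]
    - [[0.0034,0,0],0]
    - [[0.0051,0,0],0]
    - [[0.0068,0,0],0]
    - [[0.0085,0,0],0]

```text
clock: 11.77
tool_pos: [0.5328, 0.0603, 0.1205]
orientation: [180.0, 0.0, 177.0]
force: [3.1, 0.3, -1.2]
opening: 0.0217
gripper_force: 30.0
```

Call:
send_rows:
  deltas:
    - [[0.0017,0,0],0]
    - [[0.0034,0,0],0]
    - [[0.0051,0,0],0]
    - [[0.0068,0,0],0]
    - [[0.0085,0,0],0]

```text
clock: 12.18
tool_pos: [0.526, 0.0607, 0.1205]
orientation: [-180.0, -0.0, 177.0]
force: [3.9, 0.3, -2.8]
opening: 0.022
gripper_force: 30.0
```

Run:
```python
from h import *
np.set_printoptions(precision=4,suppress=True)
p=ctrl.snapshot("side");o=ctrl.get_obs();print(o["clock"],o["tool_pos"],o["orientation"],o["force"],o["moment"])
c=p["color"][220:320,225:358][:,:,::-1]; cv2.imwrite("pics/c7.png",cv2.resize(c,(800,600),interpolation=cv2.INTER_CUBIC))
```

```text
12.2333 [0.5258 0.0607 0.1205] [-179.9992   -0.0124  177.015 ] [ 2.4814  0.3076 -0.9871] [-0.0339 -1.0754  0.0109]
```

View pics/c7.png

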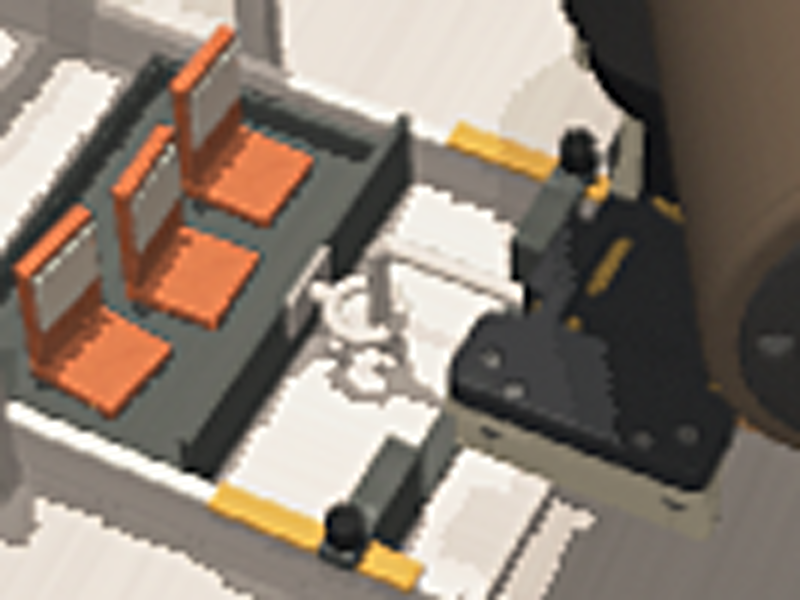

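The crop shows the tray sliding straight with all three tiles standing, the hook in the ring at (370,290), and about 45 mm left to the blocks. Continuing.

Call:
send_rows:
  deltas:
    - [[0.0012,0,0],0]
    - [[0.0026,0,0],0]
    - [[0.0042,0,0],0]
    - [[0.0058,0,0],0]
    - [[0.0075,0,0],0]

```text
clock: 12.65
tool_pos: [0.5201, 0.061, 0.1205]
orientation: [180.0, 0.0, 177.0]
force: [3.8, -0.9, -1.3]
opening: 0.0223
gripper_force: 30.0
```

Call:
send_rows:
  deltas:
    - [[0.0017,0,0],0]
    - [[0.0034,0,0],0]
    - [[0.0051,0,0],0]
    - [[0.0068,0,0],0]
    - [[0.0085,0,0],0]

```text
clock: 13.07
tool_pos: [0.5132, 0.0614, 0.1205]
orientation: [180.0, -0.0, 177.0]
force: [3.0, 0.3, -1.7]
opening: 0.0218
gripper_force: 30.0
```

Call:
send_rows:
  deltas:
    - [[0.0017,0,0],0]
    - [[0.0034,0,0],0]
    - [[0.0051,0,0],0]
    - [[0.0066,0,0],0]
    - [[0.0078,0,0],0]

```text
clock: 13.48
tool_pos: [0.507, 0.0617, 0.1205]
orientation: [-180.0, -0.0, 177.0]
force: [2.4, -0.4, -1.8]
opening: 0.0218
gripper_force: 30.0
```

Run:
```python
from h import *
np.set_printoptions(precision=4,suppress=True)
p=ctrl.snapshot("side");o=ctrl.get_obs();print(o["clock"],o["tool_pos"],o["orientation"],o["force"],o["moment"])
q=lambda u,v:at_z(p,225+u/6.015,220+v/6.0,.045)
print("wall(TCP .5258)",q(407,118),q(190,442),"blocks near",q(388,437),q(352,500),"right",q(550,185),q(585,180))
```

```text
13.5333 [0.5068 0.0616 0.1205] [-179.9996   -0.0099  177.0116] [ 2.7808  0.2039 -0.8457] [-0.0119 -1.0773  0.0646]
wall(TCP .5258) [ 0.6572 -0.0198  0.045 ] [0.6657 0.1279 0.045 ] blocks near [0.61   0.1025 0.045 ] [0.6106 0.1284 0.045 ] right [ 0.602  -0.0112  0.045 ] [ 0.5922 -0.0177  0.045 ]
```

Call:
send_rows:
  deltas:
    - [[0.0012,0,0],0]
    - [[0.0026,0,0],0]
    - [[0.0042,0,0],0]
    - [[0.0058,0,0],0]
    - [[0.0075,0,0],0]

```text
clock: 13.95
tool_pos: [0.501, 0.062, 0.1205]
orientation: [-180.0, -0.0, 177.0]
force: [2.8, 0.4, -1.3]
opening: 0.0219
gripper_force: 30.0
```

Call:
send_rows:
  deltas:
    - [[0.0017,0,0],0]
    - [[0.0034,0,0],0]
    - [[0.0051,0,0],0]
    - [[0.0065,0,0],0]
    - [[0.0077,0,0],0]

```text
clock: 14.37
tool_pos: [0.4948, 0.0623, 0.1205]
orientation: [-180.0, -0.0, 177.0]
force: [3.1, 0.3, -2.0]
opening: 0.0214
gripper_force: 30.0
```

Call:
send_rows:
  deltas:
    - [[0.001,0,0],0]
    - [[0.002,0,0],0]
    - [[0.003,0,0],0]
    - [[0.004,0,0],0]
    - [[0.005,0,0],0]

```text
clock: 14.78
tool_pos: [0.4909, 0.0625, 0.1205]
orientation: [-180.0, -0.0, 177.0]
force: [2.8, -0.3, -2.5]
opening: 0.0216
gripper_force: 30.0
```

Call:
send_rows:
  deltas:
    - [[0.001,0,0],0]
    - [[0.002,0,0],0]
    - [[0.003,0,0],0]
    - [[0.004,0,0],0]
    - [[0.005,0,0],0]

```text
clock: 15.2
tool_pos: [0.4869, 0.0627, 0.1205]
orientation: [180.0, -0.0, 177.0]
force: [3.7, 0.3, -1.8]
opening: 0.0217
gripper_force: 30.0
```

Slow from here, about 0.4–0.5 mm per row.

Call:
send_rows:
  deltas:
    - [[0.0006,0,0],0]
    - [[0.0012,0,0],0]
    - [[0.0018,0,0],0]
    - [[0.0024,0,0],0]
    - [[0.003,0,0],0]

```text
clock: 15.62
tool_pos: [0.4846, 0.0628, 0.1205]
orientation: [180.0, -0.0, 177.0]
force: [2.2, -0.2, -1.7]
opening: 0.0217
gripper_force: 30.0
```

Call:
send_rows:
  deltas:
    - [[0.0006,0,0],0]
    - [[0.0012,0,0],0]
    - [[0.0018,0,0],0]
    - [[0.0024,0,0],0]
    - [[0.003,0,0],0]

```text
clock: 16.03
tool_pos: [0.4822, 0.063, 0.1205]
orientation: [180.0, 0.0, 177.0]
force: [3.0, -0.0, -1.3]
opening: 0.0217
gripper_force: 30.0
```

Call:
send_rows:
  deltas:
    - [[0.0006,0,0],0]
    - [[0.0012,0,0],0]
    - [[0.0018,0,0],0]
    - [[0.0024,0,0],0]
    - [[0.003,0,0],0]

```text
clock: 16.45
tool_pos: [0.4798, 0.0631, 0.1205]
orientation: [180.0, -0.0, 177.0]
force: [3.2, 0.1, -1.8]
opening: 0.0216
gripper_force: 30.0
```

Call:
send_rows:
  deltas:
    - [[0.0005,0,0],0]
    - [[0.001,0,0],0]
    - [[0.0015,0,0],0]
    - [[0.002,0,0],0]
    - [[0.0025,0,0],0]

```text
clock: 16.87
tool_pos: [0.4778, 0.0632, 0.1205]
orientation: [-180.0, -0.0, 177.0]
force: [3.1, -0.8, -1.2]
opening: 0.0219
gripper_force: 30.0
```

Call:
send_rows:
  deltas:
    - [[0.0005,0,0],0]
    - [[0.001,0,0],0]
    - [[0.0015,0,0],0]
    - [[0.002,0,0],0]
    - [[0.0025,0,0],0]

```text
clock: 17.28
tool_pos: [0.4758, 0.0633, 0.1205]
orientation: [-180.0, -0.0, 177.0]
force: [3.1, -0.1, -0.6]
opening: 0.0221
gripper_force: 30.0
```

Call:
send_rows:
  deltas:
    - [[0.0003,0,0],0]
    - [[0.0006,0,0],0]
    - [[0.0009,0,0],0]
    - [[0.0012,0,0],0]
    - [[0.0015,0,0],0]

```text
clock: 17.7
tool_pos: [0.4746, 0.0634, 0.1205]
orientation: [-180.0, -0.0, 177.0]
force: [2.8, 0.5, -1.5]
opening: 0.0217
gripper_force: 30.0
```

Call:
send_rows:
  deltas:
    - [[0.0003,0,0],0]
    - [[0.0006,0,0],0]
    - [[0.0009,0,0],0]
    - [[0.0012,0,0],0]
    - [[0.0015,0,0],0]

```text
clock: 18.12
tool_pos: [0.4735, 0.0635, 0.1205]
orientation: [180.0, 0.0, 177.0]
force: [4.3, 0.3, -1.1]
opening: 0.0219
gripper_force: 30.0
```

Call:
send_rows:
  deltas:
    - [[0.0003,0,0],0]
    - [[0.0006,0,0],0]
    - [[0.0009,0,0],0]
    - [[0.0012,0,0],0]
    - [[0.0015,0,0],0]

```text
clock: 18.53
tool_pos: [0.4728, 0.0636, 0.1206]
orientation: [180.0, 0.1, 177.0]
force: [7.9, -1.6, -3.7]
opening: 0.0218
gripper_force: 30.0
```

Call:
send_rows:
  deltas:
    - [[0.0003,0,0],0]
    - [[0.0006,0,0],0]
    - [[0.0009,0,0],0]
    - [[0.0012,0,0],0]
    - [[0.0015,0,0],0]

```text
clock: 18.95
tool_pos: [0.4724, 0.0642, 0.121]
orientation: [179.9, 0.2, 177.1]
force: [9.9, -1.3, -5.5]
opening: 0.0217
gripper_force: 30.0
```

Call:
send_rows:
  deltas:
    - [[0.0003,0,0],0]
    - [[0.0006,0,0],0]
    - [[0.0009,0,0],0]
    - [[0.0009,0,0],0]
    - [[0.0009,0,0],0]

```text
clock: 19.37
tool_pos: [0.4724, 0.0643, 0.1211]
orientation: [179.9, 0.2, 177.1]
force: [11.0, -1.2, -4.5]
opening: 0.0217
gripper_force: 30.0
```

Run:
```python
from h import *
np.set_printoptions(precision=4,suppress=True)
for i in range(3):
  p=ctrl.snapshot("side");o=ctrl.get_obs();print(o["clock"],o["tool_pos"],o["orientation"],o["force"],o["moment"])
```

```text
19.4167 [0.4724 0.0644 0.1211] [179.9121   0.2209 177.0578] [11.3646 -1.5791 -5.8682] [-0.5927 -3.9481 -0.0883]
19.4667 [0.4724 0.0644 0.1211] [179.9112   0.2209 177.0566] [10.832  -1.8802 -5.6996] [-0.5605 -3.9917 -0.112 ]
19.5167 [0.4724 0.0643 0.1211] [179.9111   0.2218 177.0575] [11.6774 -1.6897 -5.2568] [-0.6281 -3.9643 -0.0946]
```

Firm contact: 11 N steady, about 8 N of it on the stop, at the position predicted from the image. Easing off, centring the rod in the ring, and checking.

Call:
send_rows:
  deltas:
    - [[-0.001,0,0],0]
    - [[-0.002,0,0],0]
    - [[-0.003,0,0],0]
    - [[-0.0045,0,0],0]
    - [[-0.006,0,0],0]

```text
clock: 19.93
tool_pos: [0.4741, 0.0629, 0.1201]
orientation: [-179.9, -0.1, 177.0]
force: [-0.3, 1.1, -1.2]
opening: 0.0219
gripper_force: 30.0
```

Call:
send_rows:
  deltas:
    - [[-0.001,0,0],0]
    - [[-0.002,0,0],0]
    - [[-0.003,0,0],0]
    - [[-0.004,0,0],0]
    - [[-0.0045,0,0],0]

```text
clock: 20.35
tool_pos: [0.4786, 0.0631, 0.1204]
orientation: [-180.0, -0.0, 177.0]
force: [-1.5, -0.6, -1.2]
opening: 0.0215
gripper_force: 30.0
```

Run:
```python
from h import *
np.set_printoptions(precision=4,suppress=True)
p=ctrl.snapshot("side");o=ctrl.get_obs();T=o["tool_pos"];print(o["clock"],T,o["orientation"],o["force"],o["moment"])
for x,z in((.07,0),(.11,0),(.11,-.03),(.105,-.052)):
  u,v=proj(p,T+np.array([np.cos(.0524)*x-.003,-np.sin(.0524)*x,-.0456+z]));print(x,z,(u-245)*7.5,(v-220)*7.5)
c=p["color"][220:300,245:351][:,:,::-1]; cv2.imwrite("pics/c8.png",cv2.resize(c,(795,600),interpolation=cv2.INTER_CUBIC))
```

```text
20.4 [0.4787 0.0631 0.1204] [-179.9924   -0.0129  177.0138] [ 0.2937 -0.2161 -1.5268] [-0.0346 -0.0278 -0.0383]
0.07 0 641.3931568953484 426.16570280715223
0.11 0 494.6396284694872 370.29452594433917
0.11 -0.03 493.9071792591649 442.8265321246886
0.105 -0.052 510.9203306290864 500.9417992813586
```

View pics/c8.png

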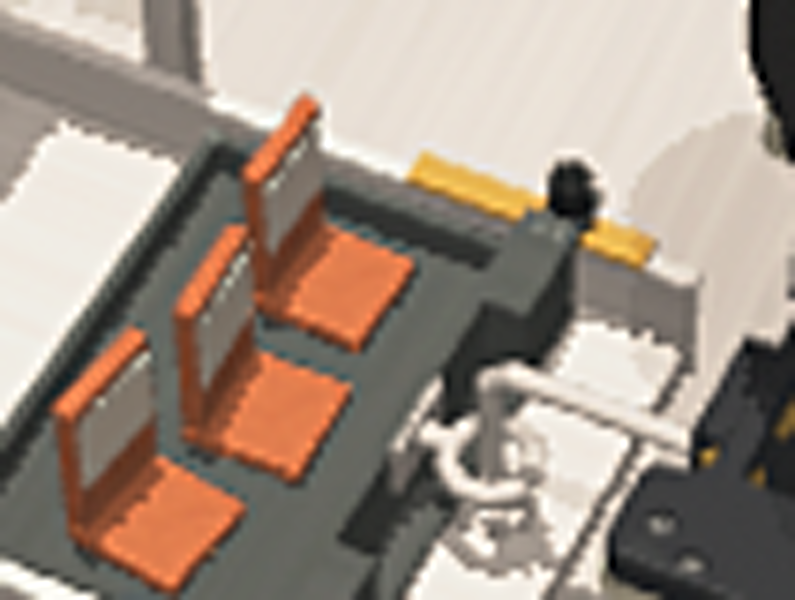

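The crop shows the tray flush against the stop blocks, all tiles upright, and the rod centred in the ring at (493,450). The hook has not tilted: its bend is at the predicted pixel. Lifting it out.

Call:
send_rows:
  deltas:
    - [[-0.001,0,0],0]
    - [[-0.0022,0,0],0]
    - [[-0.0022,0,-0.003],0]
    - [[-0.0022,0,-0.007],0]
    - [[-0.0022,0,-0.011],0]

```text
clock: 20.82
tool_pos: [0.4805, 0.063, 0.1296]
orientation: [-180.0, -0.0, 177.0]
force: [0.4, 0.3, -1.0]
opening: 0.0219
gripper_force: 30.0
```

Call:
send_rows:
  deltas:
    - [[0,0,-0.003],0]
    - [[0,0,-0.006],0]
    - [[0,0,-0.009],0]
    - [[0,0,-0.012],0]
    - [[0,0,-0.015],0]

```text
clock: 21.23
tool_pos: [0.4805, 0.0631, 0.1416]
orientation: [180.0, 0.0, 177.0]
force: [0.2, 0.4, -1.5]
opening: 0.0217
gripper_force: 30.0
```

Call:
send_rows:
  deltas:
    - [[0,0,-0.005],0]
    - [[0,0,-0.012],0]
    - [[0,0,-0.02],0]
    - [[0,0,-0.03],0]
    - [[0,0,-0.04],0]

```text
clock: 21.65
tool_pos: [0.4805, 0.0631, 0.1742]
orientation: [180.0, 0.0, 177.0]
force: [-0.5, -0.9, -1.0]
opening: 0.0221
gripper_force: 30.0
```

Call:
send_rows:
  deltas:
    - [[0,0,-0.01],0]
    - [[0,0,-0.02],0]
    - [[0,0,-0.03],0]
    - [[0,0,-0.035],0]
    - [[0,0,-0.035],0]

```text
clock: 22.07
tool_pos: [0.481, 0.0633, 0.2025]
orientation: [179.9, 0.1, 177.0]
force: [0.9, -0.0, -2.0]
opening: 0.0219
gripper_force: 30.0
```

Run:
```python
from h import *
np.set_printoptions(precision=4,suppress=True)
p=ctrl.snapshot("side");o=ctrl.get_obs();T=o["tool_pos"];print(o["clock"],T,o["orientation"],o["force"],o["moment"])
print([(np.round(np.array(d["xy"])*[640,480],1),round(d["conf"],2)) for d in ctrl.boxes_of(p,"tray")])
to(.495,-.121,.2015,178.2); to(.5135,-.3038,.2015,178.2,(.495,-.121,.2015,178.2))
```

```text
22.1167 [0.4806 0.0632 0.2018] [179.9639   0.0496 177.016 ] [-0.2913  0.1141 -1.8968] [ 0.008  -0.0455  0.0193]
[(array([276. , 281.5]), 0.78)]
dist mm 185 shares [-0.0303, -0.2288, -0.0003] turn -0.0133 | at [0.4804 0.0631 0.2013] 177.01
dist mm 184 shares [-0.0303, -0.2277, -0.0] turn -0.0 | at [ 0.495  -0.121   0.2015] 178.2
```

Call:
send_rows:
  deltas:
    - [[-0.004,-0.03,0],-0.003]
    - [[-0.01,-0.075,0],-0.006]
    - [[-0.0165,-0.125,0],-0.01]
    - [[-0.0235,-0.177,0],-0.0133]
    - [[-0.0303,-0.2288,0],-0.0133]

```text
clock: 22.58
tool_pos: [0.4947, -0.1221, 0.2008]
orientation: [-180.0, -0.0, 178.3]
force: [1.5, 0.2, -1.5]
opening: 0.0217
gripper_force: 30.0
```

Call:
send_rows:
  deltas:
    - [[-0.0067,-0.05,0],0]
    - [[-0.0133,-0.1,0],0]
    - [[-0.0197,-0.148,0],0]
    - [[-0.026,-0.195,0],0]
    - [[-0.0303,-0.2277,0],0]

```text
clock: 23.0
tool_pos: [0.5133, -0.3064, 0.2002]
orientation: [180.0, -0.1, 178.1]
force: [0.7, 0.2, -0.8]
opening: 0.0214
gripper_force: 30.0
```

Call:
send_rows:
  deltas:
    - [[0,0,0.01],0]
    - [[0,0,0.025],0]
    - [[0,0,0.04],0]
    - [[0,0,0.05],0]
    - [[0,0,0.055],0]

```text
clock: 23.42
tool_pos: [0.5128, -0.303, 0.1554]
orientation: [180.0, -0.2, 178.2]
force: [-0.3, 1.0, -1.0]
opening: 0.0217
gripper_force: 30.0
```

Call:
send_rows:
  deltas:
    - [[0,0,0],0]
    - [[0,0,0],0]
    - [[0,0,0],0]
    - [[0,0,0],0]
    - [[0,0,0],0]

```text
clock: 23.83
tool_pos: [0.514, -0.3033, 0.1579]
orientation: [-180.0, 0.1, 178.2]
force: [-0.7, 0.3, -1.2]
opening: 0.0219
gripper_force: 30.0
```

Run:
```python
from h import *
o=ctrl.get_obs();print(o["clock"],o["orientation"],o["force"]); to(.5135,-.3038,.1216,178.2)
```

```text
23.8333 [-1.79986298e+02  6.52023890e-02  1.78230701e+02] [-0.66501429  0.30286238 -1.22164563]
dist mm 36 shares [0.0006, -0.0006, 0.0454] turn 0.0003 | at [ 0.514  -0.3033  0.1579] 178.23
```

Call:
send_rows:
  deltas:
    - [[0.0003,-0.0003,0.007],0]
    - [[0.0006,-0.0006,0.018],0]
    - [[0.0006,-0.0006,0.029],0]
    - [[0.0006,-0.0006,0.038],0]
    - [[0.0006,-0.0006,0.042],0]

```text
clock: 24.25
tool_pos: [0.5123, -0.3036, 0.1217]
orientation: [180.0, -0.1, 178.2]
force: [-0.1, 1.0, -0.5]
opening: 0.0216
gripper_force: 30.0
```

Call:
send_rows:
  deltas:
    - [[0,0,0],0]
    - [[0,0,0.0005],0]
    - [[0,0,0.001],0]
    - [[0,0,0.0015],0]
    - [[0,0,0.002],0]

```text
clock: 24.67
tool_pos: [0.5133, -0.3039, 0.1223]
orientation: [-180.0, 0.0, 178.2]
force: [0.4, -0.0, -1.4]
opening: 0.0219
gripper_force: 30.0
```

Call:
send_rows:
  deltas:
    - [[0,0,0.0003],0]
    - [[0,0,0.0006],0]
    - [[0,0,0.0009],0]
    - [[0,0,0.0012],0]
    - [[0,0,0.0012],0]

```text
clock: 25.08
tool_pos: [0.5132, -0.3039, 0.1217]
orientation: [-180.0, 0.0, 178.2]
force: [-1.8, 2.4, 4.8]
opening: 0.0217
gripper_force: 30.0
```

Call:
send_rows:
  deltas:
    - [[0,0,-0.0004],0]
    - [[0,0,-0.0004],0]
    - [[0,0,-0.0004],0]
    - [[0,0,-0.0004],0]
    - [[0,0,-0.0004],0]

```text
clock: 25.5
tool_pos: [0.5132, -0.3039, 0.1216]
orientation: [-180.0, 0.0, 178.2]
force: [-1.2, 1.9, 5.0]
opening: 0.0216
gripper_force: 30.0
```

Call:
send_rows:
  deltas:
    - [[0,0,0],0]
    - [[0,0,0],0]
    - [[0,0,0],0]
    - [[0,0,0],0]
    - [[0,0,0],0]
  gripper: 0.6

```text
clock: 25.92
tool_pos: [0.5132, -0.3039, 0.1213]
orientation: [180.0, -0.0, 178.2]
force: [-0.1, 0.7, -0.2]
opening: 0.0492
gripper_force: 0.0
```

Call:
send_rows:
  deltas:
    - [[0,0,0],0]
    - [[0,0,0],0]
    - [[0,0,0],0]
    - [[0,0,0],0]
    - [[0,0,0],0]
  gripper: 0.8

```text
clock: 26.33
tool_pos: [0.5132, -0.3038, 0.1214]
orientation: [180.0, 0.0, 178.2]
force: [-0.4, 0.4, 0.2]
opening: 0.0699
gripper_force: 0.0
```

Call:
send_rows:
  deltas:
    - [[0,0,-0.01],0]
    - [[0,0,-0.03],0]
    - [[0,0,-0.06],0]
    - [[0,0,-0.1],0]
    - [[0,0,-0.14],0]

```text
clock: 26.75
tool_pos: [0.5127, -0.3038, 0.2348]
orientation: [180.0, -0.1, 178.2]
force: [0.5, -0.9, 1.1]
opening: 0.0701
gripper_force: 0.0
```

Call:
send_rows:
  deltas:
    - [[0.03,-0.03,-0.02],0]
    - [[0.07,-0.07,-0.03],0]
    - [[0.11,-0.11,-0.03],0]
    - [[0.15,-0.15,-0.03],0]
    - [[0.18,-0.18,-0.03],0]

```text
clock: 27.17
tool_pos: [0.366, -0.4416, 0.2588]
orientation: [-180.0, 0.1, 178.3]
force: [1.7, 0.2, -1.1]
opening: 0.0701
gripper_force: 0.0
```

Call:
send_rows:
  deltas:
    - [[0,-0.03,0],0]
    - [[0,-0.06,0],0]
    - [[0,-0.06,0],0]
    - [[0,-0.06,0],0]
    - [[0,-0.06,0],0]

```text
clock: 27.58
tool_pos: [0.3657, -0.4885, 0.2576]
orientation: [180.0, -0.0, 178.2]
force: [0.2, -0.2, -0.2]
opening: 0.0703
gripper_force: 0.0
```

Run:
```python
from h import *
np.set_printoptions(precision=4,suppress=True)
o=ctrl.get_obs();print(o["clock"],o["tool_pos"],o["force"],o["qvel"])
P=[ctrl.snapshot(n) for n in("top","side")]
save(P[0],"topf");save(P[1],"sidef")
M=[]
for n,p in zip(("top","side"),P):
  d=ctrl.cut_out(p,"hook");
  if d: m=d[0]["pixels"];ys,xs=np.nonzero(m);print(n,xs.min(),xs.max(),ys.min(),ys.max(),len(xs));M.append((p,m.astype(np.float32)))
  for th in("jar","cup","stop","tile_a","tray"): print(n,th,[(np.round(np.array(q["xy"])*[640,480],1).tolist(),round(q["conf"],2)) for q in ctrl.boxes_of(p,th)][:4])
r=fithook([a for a,_ in M],[b for _,b in M],[511,-302,-2]);print(r.x,r.fun)
```

```text
27.5833 [ 0.3657 -0.4885  0.2576] [ 0.1775 -0.2072 -0.158 ] [ 1.0094 -0.5176 -0.4637  0.004   0.0801  0.0159]
top 478 496 235 321 847
top jar [([162.8, 311.6], 0.7)]
top cup [([190.5, 197.1], 0.72)]
top stop [([286.7, 246.0], 0.63), ([297.6, 166.8], 0.51)]
top tile_a [([299.2, 221.4], 0.89), ([321.3, 222.2], 0.59), ([277.0, 217.7], 0.54), ([488.7, 293.2], 0.24)]
top tray [([291.2, 226.7], 0.59)]
side 356 428 146 171 705
side jar [([313.2, 415.9], 0.94)]
side cup [([202.8, 346.5], 0.76), ([275.5, 269.6], 0.54), ([261.7, 284.5], 0.38)]
side stop []
side tile_a [([275.2, 271.2], 0.94), ([262.6, 283.1], 0.81), ([284.8, 251.8], 0.7)]
side tray [([279.6, 284.3], 0.82)]
[ 512.3663 -304.141    -1.6682] 369.5625
```

The hook's outline has the same extents as at the start, the tiles are standing, and the jar and cup haven't moved.

```bash
python3 -c "
from plant import ctrl
print(ctrl.close_job())"
```

```text
the job is handed in; nothing more can be done
None
```

I drew the tray out until it pressed on the stop with a steady 11 N or so, left it there with all three tiles standing, laid the hook back level on its rest, didn't touch the jar or cup, and handed the job in at about 28 s.

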